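# Fetch the loupe from behind the samples

### The arm

A 7-joint arm with a two-finger parallel gripper is mounted at the origin on a cart in front of the work surface, level with it; the furniture and walls round the work are solid. World frame = base frame: x ahead of the robot, y to its left, z up, the work surface at z = 0. Lengths are in m, angles in rad, forces in N, time in s.
With the tool pointing down it reaches from about 0.425 to 0.825 m from the base axis. Payload 3.6 kg.
Tool frame: the origin (TCP) lies at the very end of the fingers, on their centre line; the grasp point (between the pads) lies 19 mm behind it; z points along the fingers, y is the direction in which the jaws open and shut (so a half turn about z gives the same grasp; the last joint's range is limited). The gripper opens to 85 mm and grips with 20 to 120 N. Pads are 22 mm wide; open, the fingers measure 114 mm over their backs; the gripper's body (76 mm by 85 mm) begins 54 mm behind the grasp point. The pads swing forward as they close: fully open they stand 13 mm farther back than shut.
Start: joints at [-0.026, 0.615, -0.013, 1.423, 0.008, 1.103, -0.04], TCP at [0.65, 0, 0.231] pointing down, gripper open.
Joint ranges: [-3.12, 3.12], [-0.3, 2.06], [-1.34, 1.32], [0.26, 2.42], [-1.36, 4.5], [0.01, 1.98], [-2.84, 2.84]. Speed limits (rad/s): [2.79, 2.79, 3.14, 3.14, 3.14, 3.14, 3.14].

### API

Orientations are given as [roll, pitch, yaw] about the fixed x, y, z axes, in that order (R = Rz(yaw) Ry(pitch) Rx(roll)).
In Python, from workcell import robot gives the robot as it stands.
- The arm moves only by the shell command python3 -m jog 'ROWS' [OPENING] [FORCE]. ROWS is JSON, one flat list of numbers, 4 for each row, row after row: the shift along the world's x, y, z normalised to -1 to 1, where 1 is 2.5 cm, then the turn about the world's z normalised to -1 to 1, where 1 is 5 degrees. A call has 1 to 10 rows; each row shifts and turns the commanded pose from where the row before left it; what a row does not reach is not made up. A row lasts 1/12 s, in which the tool goes at most 41.7 mm and 7.16 degrees, less where a joint would pass 70% of its speed; a pose out of reach is approached as far as the arm can. A call with a number of a shift or a turn outside -1 to 1 is refused whole. A call with a gripper value outside its range is refused whole. OPENING is the gripper's target within -1 to 1 (shut at 1, half-way at 0, fully open at -1), set as the call begins (- or left out, the last holds). The fingers move at their own pace and stop on an object; FORCE is the grip in N (left out, the last holds). Time passes only in rows, so rows that do not move let the fingers close. It gives the time, the measured TCP pose, the force and the opening at its end, in the units of the state.
- robot.sense(): the state, without advancing time (a new reading comes with each control period).
- robot.read_camera(name): name is "scene" or "side" or "wrist"; returns a dict with "pixels" (420x560x3 uint8, red, green, blue), "fx", "fy", "cx", "cy" (pixels), "pose" (4x4, takes a point from camera to world coordinates). Camera axes: x right, y down, z forward; pixel columns grow to the right and rows downward; lengths in m; the calibration is good to about 2 mm. A picture is of the moment at which its call begins. There is no depth.
- robot.hand_in(): hands the job in, once; it reports no verdict.
Trained networks look in the newest picture that a camera, given by its name, has taken for a name from the list of things; names that differ only in an ending like _2 or _b are one class to them, and where a whole thing is asked for, a point or a joint stands for the part that bears it (a point fixed in the world has none). Each returns a list of dicts, best first, with "confidence" (0 to 1); they miss things now and then, are a little off and sometimes report something else, mostly with a low value. They report only what shows in the picture. A call takes as long as a camera call. They do not tell look-alikes from the thing itself.
- robot.recognise(camera, thing): "bbox" ([left, top, width, height] in pixels, round what is visible of it).
- robot.masks_of(camera, thing): "region" (420x560 bool, what is visible of it) and "bbox" ([left, top, width, height] in pixels, round what is visible of it).
The state is a dict: "clock": time; "joints": joint angles; "joint_velocities": joint speeds; "effort": joint torques, N m; "ee_pos": TCP position; "tcp_rot": TCP orientation; "ft_force": force on the tool from outside, world axes, zero at the start; "moment": the same for the moment, N m; "opening": finger opening in m.
Only numpy, scipy, OpenCV 4.12 (cv2) and the standard library are available. Lean on these libraries where they do the work, as an engineer would, in place of code of your own. Each camera call takes 0.05 s, during which the arm holds its last target. There are 200 camera calls.

### The job

The loupe stands at the back of the wooden stand, hemmed in by the stamp, the stepped shaft and the hexagonal stand-off. Clear these three onto the rubber mat and only then stand the loupe upright in the middle of the ring on the dark plate; last, put each of the three back on the stand, upright, on the very spot where it stood and turned as it was. Tip nothing over and leave the things round about where they are.

Things in the scene. Friction and masses are not known exactly. Their poses are not given: they have to be found in the camera images.
- loupe: inspection loupe, black, waisted, round, 35 mm diameter at the foot (up to 22 mm height), 32 mm diameter above, 40 mm tall; origin at the centre of its underside, z up; it stands on the rear middle spot of the stand, between the back board and the other three things
- pin_shaft: grey steel stepped shaft standing on end, 21 mm diameter, thinner at the visible top but to be gripped like a 21 mm cylinder over its whole 73 mm height, 0.15 kg; origin at the centre of its underside, z up along the shaft
- hex_standoff: brass-coloured hexagonal stand-off standing on end, 16 to 19 mm across up to 42 mm height with an 8 mm thin stub above it, 52 mm tall in all, 0.07 kg; origin at the centre of its underside, z up
- stamp: hand stamp: black oblong foot 25 mm (its x) by 36 mm (its y) by 16 mm high, with an orange turned round handle, 16 mm neck up to 39 mm height and a 24 mm knob from there to its top at 74 mm; origin at the centre of its underside, z up
- stand: light wooden stand, fixed: base 100 mm (x) by 140 mm (y), flat top 15 mm up; back board 10 mm thick, 40 mm high along its +x edge (x 50 to 60). Origin: centre of the base's underside. Flat grey 39 mm spots mark places in T form (x, y): rear middle 12, 0 (loupe), rear left 12, 43, rear right 12, -43, front -31, 0; which of the three others stands on which of these three varies
- mat: flat dark rubber bench mat, 140 by 140 mm, 4 mm thick, fixed to the desk; origin at the centre of its underside
- plate: dark square inspection plate, 100 by 100 mm, its flat top 20 mm above the desk, fixed; a bright ring of 62 mm outer diameter is inlaid at its middle; origin at the centre of its underside
- sticky_notes: pad of yellow sticky notes, 77 x 77 x 15 mm, loose bystander; origin at the centre of its underside
- stapler: small pink stapler lying on its side, 65 x 91 x 35 mm, loose bystander; origin at the centre of its underside
- tray_stand: white letter tray on wire legs, fixed, no part of the job but solid: 250 mm (x) by 338 mm (y), its rim 178 mm above the desk; keep the arm and gripper clear of it. Origin at the centre of its underside
Things that resemble listed ones, but are neither listed nor needed, are in the scene too. What is shaped like the pin_shaft but purple is not meant.

How it is judged:
On the way, in this order (a step that is already met when the one before it is completed fails the run):
1. the shaft, the stand-off and the stamp all stand on the mat, let go, while the loupe still stands in its place on the stand (x of pin_shaft in the frame of mat between -0.07 and 0.07 m and y of pin_shaft in the frame of mat between -0.07 and 0.07 m and z of each of pin_shaft, hex_standoff, stamp in the frame of mat below 0.009 m and angle between each of pin_shaft, hex_standoff, stamp, loupe's own z axis and vertical below 0.15 rad and contact force between each of pin_shaft, hex_standoff, stamp and the fingers below 0.05 N and x of hex_standoff in the frame of mat between -0.07 and 0.07 m and y of hex_standoff in the frame of mat between -0.07 and 0.07 m and x of stamp in the frame of mat between -0.07 and 0.07 m and y of stamp in the frame of mat between -0.07 and 0.07 m and distance of loupe from where it was at the start of the episode below 0.015 m), for 0.2 s.
2. the loupe stands in the ring on the plate, let go, while the other three still stand on the mat (x of pin_shaft in the frame of mat between -0.07 and 0.07 m and y of pin_shaft in the frame of mat between -0.07 and 0.07 m and z of each of pin_shaft, hex_standoff, stamp in the frame of mat below 0.009 m and angle between each of pin_shaft, hex_standoff, stamp, loupe's own z axis and vertical below 0.15 rad and contact force between each of pin_shaft, hex_standoff, stamp, loupe and the fingers below 0.05 N and x of hex_standoff in the frame of mat between -0.07 and 0.07 m and y of hex_standoff in the frame of mat between -0.07 and 0.07 m and x of stamp in the frame of mat between -0.07 and 0.07 m and y of stamp in the frame of mat between -0.07 and 0.07 m and horizontal distance between loupe and plate below 0.012 m and z of loupe in the frame of plate between 0.015 and 0.025 m), for 0.2 s.
At the end, for the whole second after the job is handed in: the loupe upright on the plate within 12 mm of the ring's middle; the shaft, the stand-off and the stamp upright on the stand, each within 12 mm of where it stood at the start, the stamp's x axis within 34 degrees of the stand's (either way round); all let go and at rest (horizontal distance between loupe and plate below 0.012 m and z of loupe in the frame of plate between 0.015 and 0.025 m and angle between each of loupe, pin_shaft, hex_standoff, stamp's own z axis and vertical below 0.15 rad and contact force between each of loupe, pin_shaft, hex_standoff, stamp and the fingers below 0.05 N and linear speed of each of loupe, pin_shaft, hex_standoff, stamp below 0.02 m/s and distance of each of pin_shaft, hex_standoff, stamp from where it was at the start of the episode below 0.012 m and angle between the x axis of stamp and the x axis of stand, either way round below 0.6 rad); the robot touches nothing.
It fails at once if the shaft, the stand-off, the stamp or the loupe is tipped over (angle between any of pin_shaft, hex_standoff, stamp, loupe's own z axis and vertical above 0.7 rad).
It fails at once if the stapler or the pad of sticky notes is shifted by more than 20 mm (distance of any of stapler, sticky_notes from where it was at the start of the episode above 0.02 m).
It also fails if it takes over 128 s, if anything falls off the work surface, if the arm or the gripper's body presses on something with over 40 N, if the wrist force passes 120 N, or if a joint passes its speed limit or range.

## Working session

There is one attempt and no reset: what is moved stays moved. The work goes in short steps, Python scripts to look and compute and a shell command to move; the robot and the scene stay as the last step left them, time stands still between calls to the robot, and variables do not carry over. Pictures are saved under pics/ and viewed, about 12 in all and at most 16, crops included, and the job is handed in when it is done.

```bash
ls; mkdir -p pics; cat > h.py <<'E'
from workcell import robot
import numpy as np, cv2
def cam(n):
    c=robot.read_camera(n); return c
def save(c,f,box=None,s=1):
    im=c["pixels"][:,:,::-1]
    if box: x,y,w,h=box; im=im[y:y+h,x:x+w]
    cv2.imwrite("pics/"+f,cv2.resize(im,None,fx=s,fy=s,interpolation=cv2.INTER_CUBIC))
def ray(c,u,v,z):
    P=c["pose"]; d=P[:3,:3]@np.array([(u-c["cx"])/c["fx"],(v-c["cy"])/c["fy"],1]); o=P[:3,3]
    return o+d*(z-o[2])/d[2]
def proj(c,p):
    P=c["pose"]; q=P[:3,:3].T@(np.array(p)-P[:3,3]); return np.array([c["fx"]*q[0]/q[2]+c["cx"],c["fy"]*q[1]/q[2]+c["cy"]])
E
python3 - <<'E'
from h import *
np.set_printoptions(precision=3,suppress=True)
for n in ["scene","side","wrist"]:
    c=cam(n); save(c,n+"0.png"); print(n,c["fx"],c["pose"].tolist())
    for t in ["loupe","pin_shaft","hex_standoff","stamp","stand","mat","plate","sticky_notes","stapler","tray_stand"]:
        print(t,[(round(d["confidence"],2),[int(x) for x in d["bbox"]]) for d in robot.recognise(n,t)[:4]])
s=robot.sense();print(s["clock"],s["ee_pos"],s["tcp_rot"],s["opening"])
E
```

```text
pics
scene 463.574655784657 [[0.5203763165793479, -0.48579519141141947, 0.7022901972438833, -0.14703972414341504], [-0.8536623478904765, -0.2750821423895046, 0.4422560465754193, -0.5818434883556447], [-0.021658368761968232, -0.8296582711815406, -0.557851295707582, 0.5933573092658014], [0.0, 0.0, 0.0, 1.0]]
loupe [(0.57, [260, 226, 17, 25])]
pin_shaft [(0.92, [202, 243, 13, 36]), (0.58, [241, 212, 11, 33]), (0.51, [259, 187, 8, 30])]
hex_standoff [(0.51, [284, 227, 7, 26])]
stamp [(0.74, [252, 231, 19, 35])]
stand [(0.87, [226, 220, 85, 57])]
mat [(0.55, [283, 197, 80, 44])]
plate [(0.94, [332, 255, 60, 44])]
sticky_notes [(0.89, [157, 233, 51, 30])]
stapler [(0.92, [397, 220, 46, 27])]
tray_stand []
side 392.847015395716 [[0.6879051064673776, -0.3057595978564966, 0.6582534715554028, -0.10911651383685193], [-0.7257827124638536, -0.29616196127971467, 0.6209086462432007, -0.738354288465593], [0.0051008611740861985, -0.9048752184746724, -0.42564635579985466, 0.4514355113227876], [0.0, 0.0, 0.0, 1.0]]
loupe [(0.6, [263, 218, 16, 14])]
pin_shaft [(0.84, [213, 219, 8, 30]), (0.48, [277, 190
[... 313 characters left out ...]
)]
stapler [(0.91, [391, 229, 35, 20])]
tray_stand []
wrist 355.9068242603081 [[0.9999992870527686, 0.0011562974529824755, -0.0002981109734283599, 0.6510948367085178], [0.0010404607180343212, -0.966242156777034, -0.2576334836708108, 0.06452230992373394], [-0.0005859483308958807, 0.2576329898189747, -0.9662426709794428, 0.3746065129610075], [0.0, 0.0, 0.0, 1.0]]
loupe []
pin_shaft [(0.98, [0, 272, 25, 23]), (0.64, [58, 300, 37, 24])]
hex_standoff [(0.71, [51, 299, 122, 74])]
stamp []
stand [(0.9, [51, 298, 121, 75])]
mat [(0.76, [190, 305, 126, 68])]
plate []
sticky_notes [(0.82, [0, 154, 16, 75])]
stapler []
tray_stand []
1.65 [ 0.65  -0.     0.231] [-3.142 -0.     1.571] 0.08574746909862246
```

```bash
python3 - <<'E'
import cv2
a=cv2.imread("pics/scene0.png")[150:320,140:460]
cv2.imwrite("pics/s0c.png",cv2.resize(a,None,fx=2.5,fy=2.5,interpolation=cv2.INTER_CUBIC))
E
```

```text
(no output)
```

View pics/s0c.png

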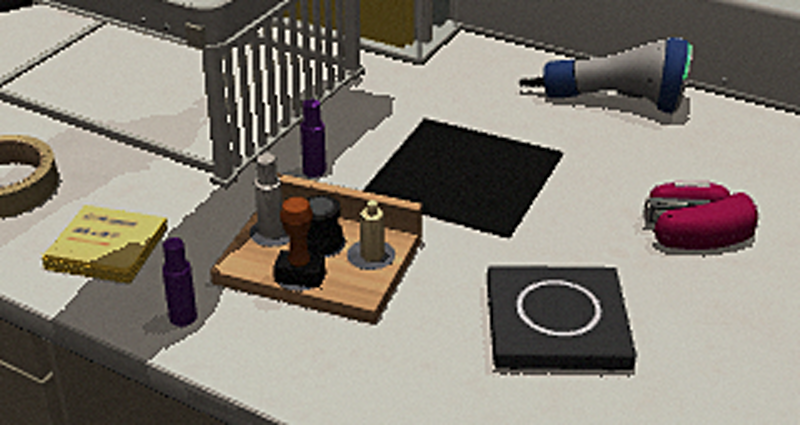

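View pics/wrist0.png

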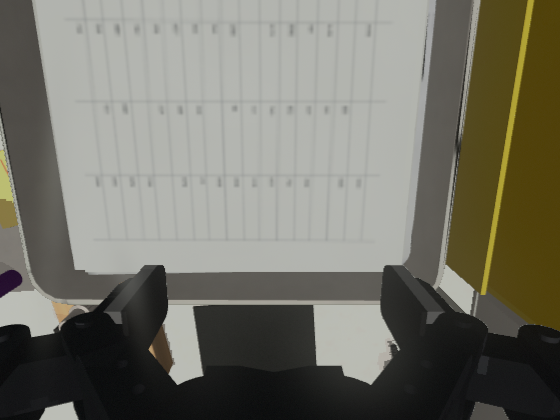

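```bash
cat > a.py <<'E'
from h import *
np.set_printoptions(precision=3,suppress=True)
c=cam("scene"); w=cam("wrist")
s=lambda u,v,z: print((u,v),ray(c,140+u/2.5,150+v/2.5,z))
print("stand");[s(*a) for a in [(212,280,.0),(375,322,0),(413,255,.0),(280,178,.04),(420,205,.04),(272,238,.015),(372,258,.015),(300,272,.015)]]
print("mat");[s(*a) for a in [(425,119,.004),(562,153,.004),(510,237,.004),(365,190,.004)]]
print("plate");[s(*a) for a in [(488,267,.02),(615,268,.02),(634,355,.02),(493,352,.02),(559,307,.02)]]
print("stapler");[s(*a) for a in [(650,240,.0),(755,235,.0)]]
print("notes");[s(*a) for a in [(45,270,0),(135,280,0),(165,220,.015),(75,208,.015)]]
print("purple");[s(*a) for a in [(181,322,0),(313,175,0)]]
print("tray rim");[print(ray(w,u,v,.178)) for u,v in [(30,290),(60,303),(440,298),(460,270),(0,100)]]
s(360,70,0);s(228,178,0)
for n in ["side"]:
    pass
E
python3 a.py; python3 - <<'E'
import cv2
a=cv2.imread("pics/scene0.png")[200:290,210:320]
b=cv2.imread("pics/side0.png")[180:270,215:325]
f=lambda x:cv2.resize(x,(600,490),interpolation=cv2.INTER_CUBIC)[:, :]
import numpy as np
cv2.imwrite("pics/crop2.png",np.hstack([cv2.resize(a,(400,327),interpolation=2),cv2.resize(b,(400,327),interpolation=2)]))
E
```

```text
stand
(212, 280) [ 0.401 -0.105  0.   ]
(375, 322) [ 0.423 -0.243  0.   ]
(413, 255) [ 0.509 -0.229  0.   ]
(280, 178) [ 0.5   -0.106  0.04 ]
(420, 205) [ 0.524 -0.226  0.04 ]
(272, 238) [ 0.454 -0.127  0.015]
(372, 258) [ 0.472 -0.211  0.015]
(300, 272) [ 0.429 -0.171  0.015]
mat
(425, 119) [ 0.693 -0.141  0.004]
(562, 153) [ 0.703 -0.277  0.004]
(510, 237) [ 0.565 -0.289  0.004]
(365, 190) [ 0.563 -0.151  0.004]
plate
(488, 267) [ 0.502 -0.298  0.02 ]
(615, 268) [ 0.55  -0.384  0.02 ]
(634, 355) [ 0.465 -0.43   0.02 ]
(493, 352) [ 0.418 -0.343  0.02 ]
(559, 307) [ 0.486 -0.364  0.02 ]
stapler
(650, 240) [ 0.623 -0.389  0.   ]
(755, 235) [ 0.672 -0.461  0.   ]
notes
(45, 270) [0.343 0.021 0.   ]
(135, 280) [ 0.37  -0.051  0.   ]
(165, 220) [ 0.43  -0.035  0.015]
(75, 208) [0.405 0.043 0.015]
purple
(181, 322) [ 0.349 -0.114  0.   ]
(313, 175) [ 0.565 -0.095  0.   ]
tray rim
[ 0.503 -0.037  0.178]
[ 0.52  -0.046  0.178]
[ 0.753 -0.042  0.178]
[ 0.762 -0.023  0.178]
[0.507 0.073 0.178]
(360, 70) [ 0.751 -0.033  0.   ]
(228, 178) [ 0.523 -0.031  0.   ]
```

View pics/crop2.png

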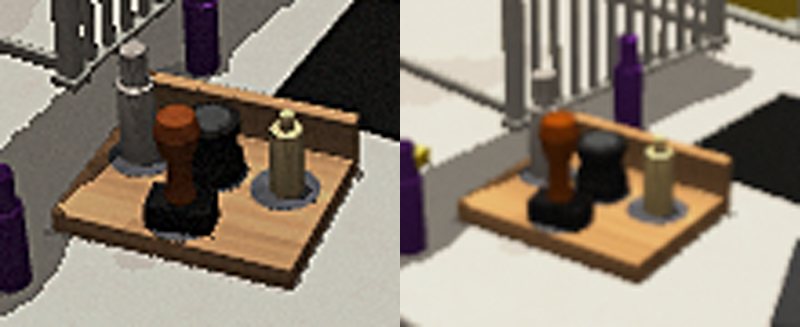

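```bash
python3 -m jog '[-0.95,-0.8,0,0.22,-0.95,-0.8,0,0.22,-0.95,-0.8,0,0.22,-0.95,-0.8,0,0.22,-0.95,-0.8,0,0.22,-0.95,-0.8,0,0.22,-0.95,-0.8,0,0.22,-0.95,-0.8,0,0.22,0,0,0,0,0,0,0,0]'
python3 - <<'E'
from h import *
c=cam("wrist"); save(c,"w1.png"); np.savez("w1.npz",**c)
for t in ["loupe","pin_shaft","hex_standoff","stamp","stand"]:
    print(t,[(round(d["confidence"],2),[int(x) for x in d["bbox"]]) for d in robot.recognise("wrist",t)[:4]])
E
```

```text
clock: 2.58
ee_pos: [0.4588, -0.1617, 0.2317]
tcp_rot: [3.142, 0.001, 1.72]
ft_force: [0.5, 0.2, 1.2]
opening: 0.0855
loupe [(0.64, [264, 172, 39, 41])]
pin_shaft [(0.91, [382, 117, 47, 26]), (0.77, [145, 105, 45, 24]), (0.73, [271, 131, 25, 28])]
hex_standoff [(0.81, [274, 222, 17, 25])]
stamp [(0.66, [215, 171, 37, 44])]
stand [(0.9, [215, 114, 120, 147])]
```

View pics/w1.png

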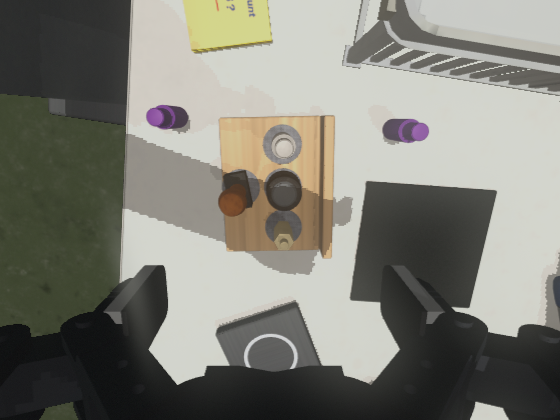

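```bash
cat > b.py <<'E'
from h import *
from scipy.optimize import least_squares
np.set_printoptions(precision=4,suppress=True)
c=dict(np.load("w1.npz"))
obs=[((220,118),(-50,70,15)),((228,250),(-50,-70,15)),((334,116),(60,70,40)),((332,257),(60,-70,40)),((320,115),(50,70,40)),((323,256),(50,-70,40)),((283,144),(12,43,15)),((283,228),(12,-43,15))]
def w(p,q): 
    x,y,t=p; q=np.array(q)/1000; return np.array([x+np.cos(t)*q[0]-np.sin(t)*q[1],y+np.sin(t)*q[0]+np.cos(t)*q[1],q[2]])
r=least_squares(lambda p:np.concatenate([proj(c,w(p,q))-u for u,q in obs]),[.46,-.166,.157])
print("stand",r.x,np.degrees(r.x[2])); print(r.fun.reshape(-1,2))
for n,q in dict(loupe=(12,0,15),shaft=(12,43,15),hex=(12,-43,15),stamp=(-31,0,15)).items(): print(n,w(r.x,q))
print("tops: stamp",ray(c,231,201,.089),"shaft",ray(c,284,146,.088),"loupe",ray(c,284,185,.055),"hex",ray(c,284,242,.067))
print("mat",[ray(c,*u,.004)[:2] for u in [(368,182),(495,190),(470,306),(351,299)]],np.mean([ray(c,*u,.004)[:2] for u in [(368,182),(495,190),(470,306),(351,299)]],0))
print("ring",ray(c,271,357,.02)); print("tray corner",ray(c,390,28,.178),ray(c,560,70,.178))
print("purple",ray(c,185,122,0),ray(c,386,130,0))
E
python3 b.py
```

```text
stand [ 0.4577 -0.1665  0.1811] 10.377556269123346
[[-2.4533 -0.1054]
 [-1.1501  2.053 ]
 [ 0.3682 -1.9453]
 [ 0.5609  0.9702]
 [ 3.3376 -0.591 ]
 [-0.3591  2.2551]
 [-1.3582 -0.0601]
 [ 0.6918 -1.5446]]
loupe [ 0.4695 -0.1643  0.015 ]
shaft [ 0.4617 -0.122   0.015 ]
hex [ 0.4772 -0.2066  0.015 ]
stamp [ 0.4272 -0.1721  0.015 ]
tops: stamp [ 0.4253 -0.1691  0.089 ] shaft [ 0.4615 -0.1184  0.088 ] loupe [ 0.4683 -0.1554  0.055 ] hex [ 0.4759 -0.2056  0.067 ]
mat [array([ 0.5583, -0.1482]), array([ 0.6933, -0.1364]), array([ 0.7069, -0.2729]), array([ 0.5686, -0.2848])] [ 0.6318 -0.2106]
ring [ 0.4871 -0.3635  0.02  ]
tray corner [ 0.5015 -0.0462  0.178 ] [ 0.5931 -0.0523  0.178 ]
purple [ 0.3612 -0.116   0.    ] [ 0.566  -0.0931  0.    ]
```

```bash
python3 -m jog '[-0.64,-0.19,-0.5,0,-0.64,-0.19,-0.5,0,0,0,-0.98,0,0,0,-0.98,0,0,0,-0.98,0,0,0,-0.98,0,0,0,-0.98,0,0,0,-0.98,0,0,0,0,0,0,0,0,0]' 0 30
python3 -m jog '[0,0,0,0,0,0,0,0,0,0,0,0,0,0,0,0,0,0,0,0]' 1 40
python3 - <<'E'
from h import *
c=cam("wrist"); save(c,"w2.png")
E
```

```text
clock: 3.72
ee_pos: [0.4278, -0.1688, 0.0585]
tcp_rot: [-3.139, -0.002, 1.726]
ft_force: [0.0, 1.3, 0.5]
opening: 0.0426
clock: 4.13
ee_pos: [0.4291, -0.1698, 0.0606]
tcp_rot: [3.139, 0.001, 1.724]
ft_force: [-1.2, 0.8, 7.5]
opening: 0.0213
```

View pics/w2.png

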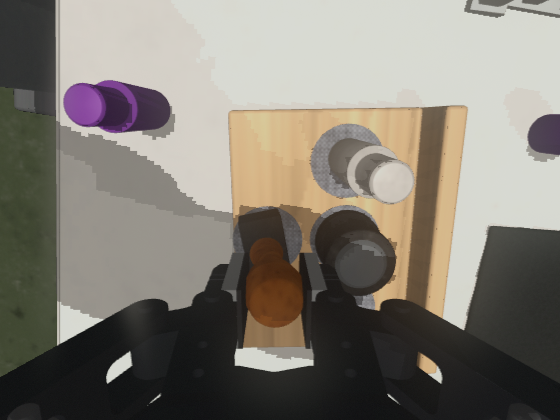

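```bash
python3 -m jog '[0,0,0.5,0,0,0,1,0,0,0,1,0,0,0,1,0,0.1,0,0.5,0,0.5,-0.1,0,0,0.9,-0.18,0,0,0.9,-0.18,0,0,0.9,-0.18,0,0,0.9,-0.18,0,0]'
python3 -m jog '[0.9,-0.18,0,0,0.9,-0.18,0,0,0.9,-0.18,0,0,0.9,-0.18,0,0,0.4,-0.1,0,0,0,0,0,0,0,0,0,0]'
```

```text
clock: 5.02
ee_pos: [0.5335, -0.1902, 0.1596]
tcp_rot: [-3.141, -0.0, 1.724]
ft_force: [0.2, -0.4, 0.3]
opening: 0.021
clock: 5.6
ee_pos: [0.6322, -0.2104, 0.1587]
tcp_rot: [-3.14, -0.001, 1.724]
ft_force: [-0.5, -0.7, -1.2]
opening: 0.0217
```

```bash
python3 -m jog '[0,0,-1,0,0,0,-1,0,0,0,-1,0,0,0,-0.7,0,0,0,-0.3,0,0,0,-0.2,0,0,0,-0.1,0,0,0,0,0,0,0,0,0]'
```

```text
clock: 6.35
ee_pos: [0.6337, -0.2108, 0.0532]
tcp_rot: [3.14, 0.001, 1.724]
ft_force: [-0.0, -1.0, -1.0]
opening: 0.0211
```

```bash
python3 -m jog '[0,0,-0.08,0,0,0,0,0,0,0,0,0]'; python3 -m jog '[0,0,-0.08,0,0,0,0,0,0,0,0,0]'
```

```text
clock: 6.6
ee_pos: [0.6332, -0.2105, 0.0503]
tcp_rot: [3.141, 0.0, 1.724]
ft_force: [-0.3, -0.6, -0.5]
opening: 0.0217
clock: 6.85
ee_pos: [0.6337, -0.2108, 0.0497]
tcp_rot: [3.14, 0.001, 1.724]
ft_force: [-1.7, 0.9, 6.4]
opening: 0.0214
```

```bash
python3 -m jog '[0,0,0,0,0,0,0,0,0,0,0,0,0,0,0.5,0,0,0,1,0,0,0,1,0,0,0,1,0,0,0,1,0,0,0,1,0,0,0,0.5,0]' 0
python3 -m jog '[-0.86,0.45,0,0,-0.86,0.45,0,0,-0.86,0.45,0,0,-0.86,0.45,0,0,-0.86,0.45,0,0,-0.86,0.45,0,0,-0.86,0.45,0,0,-0.86,0.45,0,0,0,0,0,0,0,0,0,0]'
python3 - <<'E'
from h import *
c=cam("wrist"); save(c,"w3.png"); np.savez("w3.npz",**c)
for t in ["pin_shaft","loupe","hex_standoff","stamp"]:
    print(t,[(round(d["confidence"],2),[int(x) for x in d["bbox"]]) for d in robot.recognise("wrist",t)[:4]])
print(proj(c,[.4617,-.12,.088]),robot.sense()["ee_pos"])
E
```

```text
clock: 7.68
ee_pos: [0.6346, -0.2109, 0.2025]
tcp_rot: [3.136, 0.003, 1.724]
ft_force: [-0.5, 0.2, 0.9]
opening: 0.0427
clock: 8.52
ee_pos: [0.4605, -0.12, 0.1988]
tcp_rot: [3.141, 0.0, 1.725]
ft_force: [0.9, 0.3, -0.2]
opening: 0.0428
pin_shaft [(0.96, [380, 163, 47, 35]), (0.78, [260, 176, 28, 42]), (0.78, [124, 149, 51, 33])]
loupe [(0.65, [256, 220, 40, 47])]
hex_standoff [(0.71, [265, 271, 18, 33])]
stamp [(0.91, [405, 282, 29, 30])]
[273.9046034  208.11235089] [ 0.46197512 -0.12102729  0.19791274]
```

View pics/w3.png

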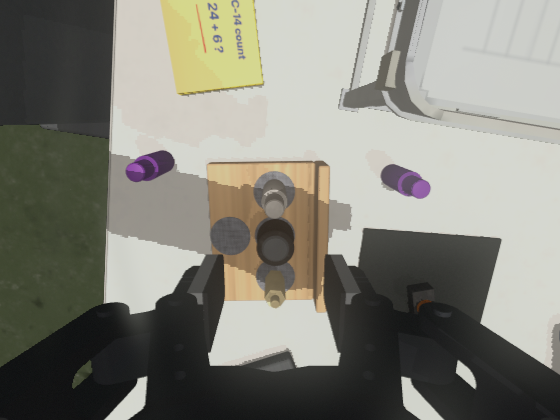

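```bash
python3 -m jog '[0,0,-1,0,0,0,-1,0,0,0,-1,0,0,0,-1,0,0,0,-1,0,0,0,-0.5,0,0,0,0,0,0,0,0,0]' 0
python3 -m jog '[0,0,0,0,0,0,0,0,0,0,0,0,0,0,0,0,0,0,0,0]' 1 40
python3 -m jog '[0,0,0.5,0,0,0,1,0,0,0,1,0,0,0,1,0,0,0,0.5,0,0,0,0,0,0,0,0,0]'
```

```text
clock: 9.43
ee_pos: [0.4612, -0.1207, 0.0597]
tcp_rot: [-3.14, -0.0, 1.724]
ft_force: [0.2, -1.3, -0.0]
opening: 0.0429
clock: 9.85
ee_pos: [0.462, -0.1208, 0.0613]
tcp_rot: [3.139, 0.001, 1.724]
ft_force: [-0.2, -0.9, 5.2]
opening: 0.0195
clock: 10.43
ee_pos: [0.4607, -0.1204, 0.1605]
tcp_rot: [3.141, 0.0, 1.724]
ft_force: [-0.5, 0.1, -1.6]
opening: 0.0196
```

```bash
python3 -m jog '[0.4,-0.3,0,0,0.9,-0.3,0,0,0.9,-0.3,0,0,0.9,-0.2,0,0,0.9,-0.2,0,0,0.9,-0.2,0,0,0.9,-0.2,0,0,0.9,-0.04,0,0,0,0,0,0,0,0,0,0]'
python3 -m jog '[0,0,-1,0,0,0,-1,0,0,0,-1,0,0,0,-0.7,0,0,0,-0.3,0,0,0,-0.2,0,0,0,0,0,0,0,0,0]'; python3 -m jog '[0,0,-0.08,0,0,0,0,0,0,0,0,0]'; python3 -m jog '[0,0,-0.08,0,0,0,0,0,0,0,0,0]'
```

```text
clock: 11.27
ee_pos: [0.6278, -0.1632, 0.1573]
tcp_rot: [-3.137, -0.002, 1.725]
ft_force: [-0.5, -0.1, -2.3]
opening: 0.0198
clock: 11.93
ee_pos: [0.6287, -0.1641, 0.056]
tcp_rot: [3.141, 0.0, 1.724]
ft_force: [0.0, -1.8, -1.2]
opening: 0.0201
clock: 12.18
ee_pos: [0.6289, -0.1641, 0.0542]
tcp_rot: [3.14, 0.001, 1.724]
ft_force: [-0.3, 0.6, -1.9]
opening: 0.0196
clock: 12.43
ee_pos: [0.6284, -0.164, 0.0513]
tcp_rot: [-3.141, -0.0, 1.724]
ft_force: [-0.4, 0.5, -0.4]
opening: 0.0193
```

Nearly down; one more small step.

```bash
python3 -m jog '[0,0,-0.05,0,0,0,0,0,0,0,0,0]'; python3 -m jog '[0,0,-0.03,0,0,0,0,0,0,0,0,0]'
```

```text
clock: 12.68
ee_pos: [0.6287, -0.1641, 0.0505]
tcp_rot: [3.141, 0.0, 1.724]
ft_force: [-1.1, 0.7, 2.1]
opening: 0.02
clock: 12.93
ee_pos: [0.6287, -0.1641, 0.0504]
tcp_rot: [3.141, 0.0, 1.724]
ft_force: [-2.2, -0.2, 5.0]
opening: 0.0198
```

```bash
python3 -m jog '[0,0,0,0,0,0,0,0,0,0,0,0,0,0,0.5,0,0,0,1,0,0,0,1,0,0,0,1,0,0,0,1,0,0,0,1,0,0,0,0.5,0]' 0
python3 -m jog '[-0.76,-0.21,0,0,-0.76,-0.21,0,0,-0.76,-0.21,0,0,-0.76,-0.21,0,0,-0.76,-0.21,0,0,-0.76,-0.21,0,0,-0.76,-0.21,0,0,-0.76,-0.21,0,0,0,0,0,0,0,0,0,0]' 0.25
python3 - <<'E'
from h import *
c=cam("wrist"); save(c,"w4.png"); np.savez("w4.npz",**c)
for t in ["pin_shaft","loupe","hex_standoff","stamp"]:
    print(t,[(round(d["confidence"],2),[int(x) for x in d["bbox"]]) for d in robot.recognise("wrist",t)[:4]])
print(proj(c,[.4768,-.2062,.067]),robot.sense()["ee_pos"])
E
```

```text
clock: 13.77
ee_pos: [0.6301, -0.1644, 0.204]
tcp_rot: [3.135, 0.002, 1.724]
ft_force: [0.9, -0.3, 0.4]
opening: 0.0431
clock: 14.6
ee_pos: [0.476, -0.2066, 0.2003]
tcp_rot: [3.141, 0.001, 1.723]
ft_force: [0.2, 0.2, 0.5]
opening: 0.0319
pin_shaft [(0.87, [428, 155, 64, 31]), (0.81, [385, 56, 54, 31]), (0.66, [110, 38, 58, 34]), (0.65, [347, 140, 165, 143])]
loupe [(0.81, [251, 127, 41, 41])]
hex_standoff [(0.86, [261, 183, 22, 25]), (0.36, [413, 201, 59, 50])]
stamp [(0.83, [413, 202, 58, 46])]
[273.48462698 200.56760211] [ 0.47750522 -0.2054148   0.19938745]
```

View pics/w4.png

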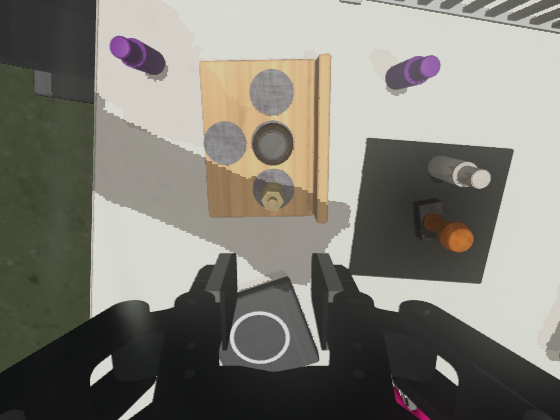

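```bash
python3 -m jog '[0,0,-1,0,0,0,-1,0,0,0,-1,0,0,0,-1,0,0,0,-1,0,0,0,-1,0,0,0,-0.6,0,0,0,-0.2,0,0,0,0,0,0,0,0,0]'
python3 -m jog '[0,0,0,0,0,0,0,0,0,0,0,0,0,0,0,0,0,0,0,0]' 1 40
python3 -m jog '[0,0,0.5,0,0,0,1,0,0,0,1,0,0,0,1,0,0,0,1,0,0,0,0.5,0,0,0,0,0,0,0,0,0]'
```

```text
clock: 15.68
ee_pos: [0.4773, -0.206, 0.0296]
tcp_rot: [3.141, 0.0, 1.725]
ft_force: [-0.2, -0.0, 0.8]
opening: 0.0319
clock: 16.1
ee_pos: [0.4775, -0.2064, 0.0305]
tcp_rot: [3.139, 0.001, 1.724]
ft_force: [-0.7, -0.0, 6.8]
opening: 0.018
clock: 16.77
ee_pos: [0.4763, -0.206, 0.1545]
tcp_rot: [3.141, 0.0, 1.724]
ft_force: [-0.5, 0.2, -1.5]
opening: 0.0174
```

```bash
python3 -m jog '[0.4,-0.2,0,0,0.8,-0.2,0,0,0.9,-0.3,0,0,0.9,-0.3,0,0,0.9,-0.3,0,0,0.9,-0.3,0,0,0.9,-0.3,0,0,0.6,-0.1,0,0,0,0,0,0,0,0,0,0]'
python3 -m jog '[0,0,-1,0,0,0,-1,0,0,0,-1,0,0,0,-1,0,0,0,-0.8,0,0,0,-0.3,0,0,0,-0.1,0,0,0,0,0,0,0,0,0]'; python3 -m jog '[0,0,-0.06,0,0,0,0,0,0,0,0,0]'; python3 -m jog '[0,0,-0.06,0,0,0,0,0,0,0,0,0]'
```

```text
clock: 17.6
ee_pos: [0.6329, -0.2552, 0.1514]
tcp_rot: [-3.137, -0.003, 1.725]
ft_force: [0.7, 0.2, -0.4]
opening: 0.0178
clock: 18.35
ee_pos: [0.6346, -0.2564, 0.0256]
tcp_rot: [3.14, 0.001, 1.724]
ft_force: [0.4, -0.7, 0.5]
opening: 0.0179
clock: 18.6
ee_pos: [0.6345, -0.2561, 0.0238]
tcp_rot: [3.14, 0.001, 1.724]
ft_force: [0.3, -0.4, -0.0]
opening: 0.0178
clock: 18.85
ee_pos: [0.6339, -0.2559, 0.0213]
tcp_rot: [-3.141, -0.0, 1.724]
ft_force: [-0.5, -0.0, -0.1]
opening: 0.0183
```

```bash
python3 -m jog '[0,0,-0.05,0,0,0,0,0,0,0,0,0]'; python3 -m jog '[0,0,-0.04,0,0,0,0,0,0,0,0,0]'
```

```text
clock: 19.1
ee_pos: [0.6339, -0.2559, 0.0199]
tcp_rot: [-3.141, -0.0, 1.724]
ft_force: [0.9, 0.7, -0.2]
opening: 0.018
clock: 19.35
ee_pos: [0.6341, -0.2561, 0.0197]
tcp_rot: [3.141, 0.0, 1.724]
ft_force: [-1.5, 0.3, 4.1]
opening: 0.0178
```

```bash
python3 -m jog '[0,0,0,0,0,0,0,0,0,0,0,0,0,0,0.5,0,0,0,1,0,0,0,1,0,0,0,1,0,0,0,1,0,0,0,1,0,0,0,1,0]' 0.25
python3 -m jog '[-0.6,0.37,0.7,-1,-0.6,0.37,0,-1,-0.6,0.37,0,-1,-0.6,0.37,0,-1,-0.6,0.37,0,-1,-0.6,0.37,0,-1,-0.6,0.37,0,-1,-0.6,0.37,0,-1,-0.6,0.37,0,-1,-0.6,0.37,0,-1]' -0.6
python3 -m jog '[-0.6,0,0,-1,0,0,0,-1,0,0,0,-1,0,0,0,-1,0,0,0,-1,0,0,0,-1,0,0,0,-1,0,0,0,-0.8,0,0,0,0,0,0,0,0]'
python3 - <<'E'
from h import *
c=cam("wrist"); save(c,"w5.png"); np.savez("w5.npz",**c)
for t in ["pin_shaft","loupe","hex_standoff","stamp","stand"]:
    print(t,[(round(d["confidence"],2),[int(x) for x in d["bbox"]]) for d in robot.recognise("wrist",t)[:4]])
print(proj(c,[.4695,-.1643,.055]),robot.sense()["ee_pos"],robot.sense()["joints"])
E
```

```text
clock: 20.18
ee_pos: [0.634, -0.256, 0.1838]
tcp_rot: [3.141, 0.0, 1.724]
ft_force: [1.6, -0.3, -0.1]
opening: 0.0318
clock: 21.02
ee_pos: [0.4834, -0.163, 0.2]
tcp_rot: [3.141, -0.001, 0.848]
ft_force: [-0.3, 0.6, -0.3]
opening: 0.0684
clock: 21.85
ee_pos: [0.4692, -0.1633, 0.1996]
tcp_rot: [3.142, -0.001, 0.173]
ft_force: [0.0, -0.4, 0.4]
opening: 0.0687
pin_shaft [(0.89, [293, 0, 28, 19]), (0.85, [183, 279, 37, 49])]
loupe [(0.76, [257, 173, 38, 45]), (0.63, [292, 0, 30, 22])]
hex_standoff [(0.69, [404, 2, 42, 29])]
stamp [(0.86, [341, 2, 59, 32])]
stand [(0.64, [191, 134, 167, 122])]
[273.98483877 199.78201724] [ 0.46896673 -0.16350356  0.19913141] [ 0.01203716  0.44052608  0.40038763  1.90956472 -0.22644177  0.83525449
 -0.86826395]
```

View pics/w5.png

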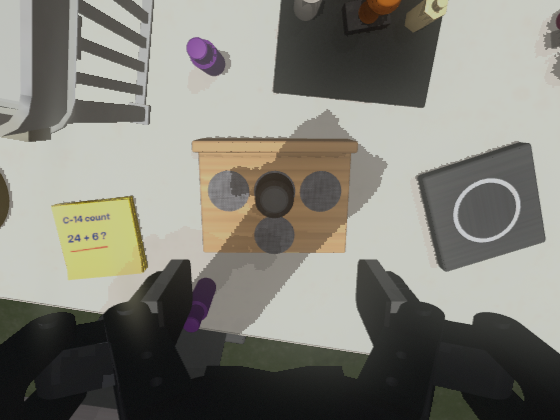

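```bash
python3 -m jog '[0,0,-1,0,0,0,-1,0,0,0,-1,0,0,0,-1,0,0,0,-1,0,0,0,-1,0,0,0,-0.6,0,0,0,-0.2,0,0,0,0,0,0,0,0,0]'
python3 -m jog '[0,0,0,0,0,0,0,0,0,0,0,0,0,0,0,0,0,0,0,0,0,0,0,0]' 1 40
python3 -m jog '[0,0,0.5,0,0,0,1,0,0,0,1,0,0,0,1,0,0,0,0.5,0,0,0,0,0,0,0,0,0]'
python3 -c "
from h import *
c=dict(np.load('w5.npz'));print(ray(c,487,211,.02),ray(c,275,200,.055), [ray(c,*u,.02) for u in [(417,179),(530,143),(545,242),(440,270)]])"
```

```text
clock: 22.98
ee_pos: [0.4694, -0.1638, 0.0295]
tcp_rot: [3.141, -0.001, 0.171]
ft_force: [0.4, -0.6, -0.4]
opening: 0.0682
clock: 23.48
ee_pos: [0.4697, -0.1636, 0.0303]
tcp_rot: [3.141, -0.002, 0.171]
ft_force: [-0.6, 0.6, 5.6]
opening: 0.0299
clock: 24.07
ee_pos: [0.4692, -0.1633, 0.1296]
tcp_rot: [3.141, -0.002, 0.171]
ft_force: [0.6, -0.3, -0.8]
opening: 0.03
[ 0.48566729 -0.36442939  0.02      ] [ 0.46946347 -0.16516172  0.055     ] [array([ 0.50358499, -0.29139503,  0.02      ]), array([ 0.55246249, -0.38183842,  0.02      ]), array([ 0.46583819, -0.42930942,  0.02      ]), array([ 0.42031695, -0.33845833,  0.02      ])]
```

```bash
python3 -m jog '[0.1,-0.6,0,0,0.1,-1,0,0,0.1,-1,0,0,0.1,-1,0,0,0.1,-1,0,0,0.1,-1,0,0,0.08,-1,0,0,0,-1,0,0,0,-0.4,0,0,0,0,0,0]'
python3 -m jog '[0,0,-1,0,0,0,-1,0,0,0,-1,0,0,0,-0.4,0,0,0,-0.1,0,0,0,0,0,0,0,0,0]'; python3 -m jog '[0,0,-0.06,0,0,0,0,0,0,0,0,0]'; python3 -m jog '[0,0,-0.06,0,0,0,0,0,0,0,0,0]'
python3 -m jog '[0,0,-0.05,0,0,0,0,0,0,0,0,0]'
```

```text
clock: 24.9
ee_pos: [0.484, -0.3663, 0.1276]
tcp_rot: [3.141, 0.003, 0.166]
ft_force: [-0.4, 1.0, -0.5]
opening: 0.0298
clock: 25.48
ee_pos: [0.4868, -0.3635, 0.0426]
tcp_rot: [3.14, -0.001, 0.172]
ft_force: [0.0, -0.3, 0.5]
opening: 0.0298
clock: 25.73
ee_pos: [0.4864, -0.3638, 0.041]
tcp_rot: [3.141, -0.001, 0.171]
ft_force: [0.6, -0.1, -1.0]
opening: 0.03
clock: 25.98
ee_pos: [0.4859, -0.3635, 0.0386]
tcp_rot: [-3.142, -0.0, 0.171]
ft_force: [-0.2, -0.7, -0.8]
opening: 0.0294
clock: 26.23
ee_pos: [0.4859, -0.3634, 0.0372]
tcp_rot: [-3.141, 0.0, 0.171]
ft_force: [-0.4, -0.5, 0.2]
opening: 0.0298
```

```bash
python3 -m jog '[0,0,-0.06,0,0,0,0,0,0,0,0,0]'; python3 -m jog '[0,0,-0.04,0,0,0,0,0,0,0,0,0]'
```

```text
clock: 26.48
ee_pos: [0.4859, -0.3634, 0.0357]
tcp_rot: [-3.141, 0.0, 0.171]
ft_force: [0.1, 0.5, -0.3]
opening: 0.03
clock: 26.73
ee_pos: [0.486, -0.3636, 0.0354]
tcp_rot: [3.142, -0.0, 0.171]
ft_force: [-0.9, 1.2, 4.2]
opening: 0.0297
```

```bash
python3 -m jog '[0,0,0,0,0,0,0,0,0,0,0,0,0,0,0,0,0,0,0.5,0,0,0,1,0,0,0,1,0,0,0,1,0,0,0,1,0,0,0,1,0]' -0.4
python3 -m jog '[0,0,1,0,0,0,0,0,0,0,0,0]'
python3 - <<'E'
from h import *
c=cam("wrist"); save(c,"w6.png")
for t in ["pin_shaft","loupe","hex_standoff","stamp","plate"]:
    print(t,[(round(d["confidence"],2),[int(x) for x in d["bbox"]]) for d in robot.recognise("wrist",t)[:4]])
print(proj(c,[.486,-.3635,.06]),proj(c,[.486,-.3635,.02]))
E
```

```text
clock: 27.57
ee_pos: [0.4858, -0.3635, 0.1745]
tcp_rot: [3.141, -0.0, 0.171]
ft_force: [-0.3, 0.5, -0.6]
opening: 0.0597
clock: 27.82
ee_pos: [0.4866, -0.3642, 0.1998]
tcp_rot: [3.138, -0.003, 0.171]
ft_force: [-0.8, 0.6, -0.8]
opening: 0.0596
pin_shaft [(0.67, [0, 266, 23, 24])]
loupe [(0.86, [254, 175, 40, 47])]
hex_standoff [(0.65, [167, 0, 19, 6])]
stamp [(0.86, [100, 1, 48, 11]), (0.65, [168, 1, 17, 9])]
plate [(0.58, [203, 121, 133, 135])]
[271.18992427 202.18369332] [271.34581168 192.37079252]
```

View pics/w6.png

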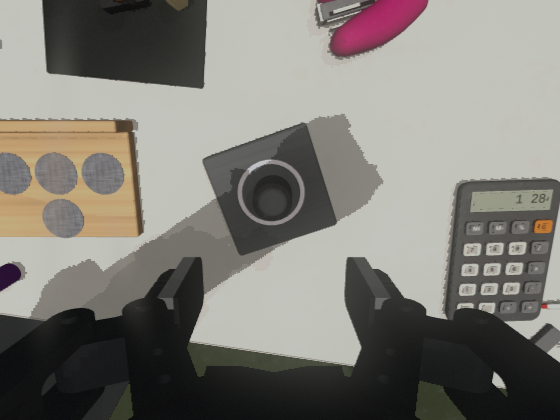

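```bash
python3 -m jog '[0.6,0.43,0,1,0.6,0.43,0,1,0.6,0.43,0,1,0.6,0.43,0,1,0.6,0.43,0,1,0.6,0.43,0,1,0.6,0.43,0,1,0.6,0.43,0,1,0.6,0.43,0,1,0.5,0.43,0,1]' 0.2
python3 -m jog '[0,0,0,1,0,0,0,1,0,0,0,1,0,0,0,1,0,0,0,1,0,0,0,1,0,0,0,1,0,0,0,0.8,0,0,0,0,0,0,0,0]'
python3 - <<'E'
from h import *
c=cam("wrist"); save(c,"w7.png")
for t in ["pin_shaft","loupe","hex_standoff","stamp","plate"]:
    print(t,[(round(d["confidence"],2),[int(x) for x in d["bbox"]]) for d in robot.recognise("wrist",t)[:4]])
for p in [(.634,-.256,.056),(.6285,-.164,.077),(.6335,-.2107,.078)]: print(proj(c,p))
E
```

```text
clock: 28.95
ee_pos: [0.6341, -0.2551, 0.1962]
tcp_rot: [-3.14, 0.0, 1.048]
ft_force: [-0.4, -0.3, -0.1]
opening: 0.0343
clock: 29.78
ee_pos: [0.6331, -0.2561, 0.1965]
tcp_rot: [-3.14, -0.001, 1.722]
ft_force: [0.2, -0.3, -0.5]
opening: 0.0341
pin_shaft [(0.65, [272, 63, 28, 34])]
loupe [(0.89, [70, 261, 57, 51])]
hex_standoff [(0.56, [263, 182, 21, 26]), (0.19, [70, 265, 56, 47])]
stamp [(0.73, [260, 122, 33, 42])]
plate [(0.84, [36, 205, 143, 118])]
[273.91387297 199.25457419]
[286.20013588  76.8535432 ]
[282.6937484 145.5812562]
```

View pics/w7.png

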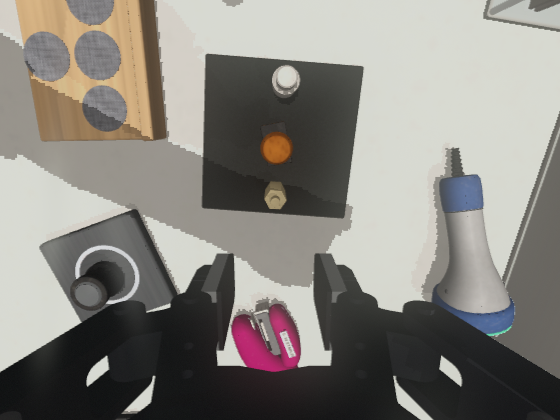

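```bash
python3 -m jog '[0,0,-1,0,0,0,-1,0,0,0,-1,0,0,0,-1,0,0,0,-1,0,0,0,-1,0,0,0,-0.7,0,0,0,-0.3,0,0,0,0,0,0,0,0,0]'
python3 -m jog '[0,0,0,0,0,0,0,0,0,0,0,0,0,0,0,0,0,0,0,0]' 1 40
python3 -m jog '[0,0,0.5,0,0,0,1,0,0,0,1,0,0,0,1,0,0,0,1,0,0,0,1,0,0,0,0.2,0,0,0,0,0,0,0,0,0]'
```

```text
clock: 30.92
ee_pos: [0.634, -0.2561, 0.0228]
tcp_rot: [3.141, 0.0, 1.724]
ft_force: [0.6, 0.2, 0.2]
opening: 0.034
clock: 31.33
ee_pos: [0.6348, -0.2565, 0.0242]
tcp_rot: [3.139, 0.002, 1.724]
ft_force: [0.1, 0.8, 5.9]
opening: 0.0181
clock: 32.08
ee_pos: [0.6327, -0.2557, 0.1641]
tcp_rot: [-3.14, -0.001, 1.724]
ft_force: [-0.8, 0.1, -1.2]
opening: 0.0176
```

```bash
python3 -m jog '[-0.4,0.2,0,0,-0.8,0.3,0,0,-0.9,0.3,0,0,-0.9,0.3,0,0,-0.9,0.3,0,0,-0.9,0.3,0,0,-0.9,0.2,0,0,-0.54,0.1,0,0,0,0,0,0,0,0,0,0]'
python3 -m jog '[0,0,-1,0,0,0,-1,0,0,0,-1,0,0,0,-1,0,0,0,-0.6,0,0,0,-0.2,0,0,0,0,0,0,0,0,0]'; python3 -m jog '[0,0,-0.06,0,0,0,0,0,0,0,0,0]'
```

```text
clock: 32.92
ee_pos: [0.4765, -0.2057, 0.1636]
tcp_rot: [-3.139, -0.001, 1.724]
ft_force: [-0.1, -0.6, -0.4]
opening: 0.0176
clock: 33.58
ee_pos: [0.4785, -0.2061, 0.0447]
tcp_rot: [3.141, 0.0, 1.725]
ft_force: [0.9, -0.6, 0.1]
opening: 0.0177
clock: 33.83
ee_pos: [0.4781, -0.2062, 0.0442]
tcp_rot: [3.14, 0.001, 1.724]
ft_force: [0.3, 1.1, -0.6]
opening: 0.0177
```

```bash
python3 -m jog '[0,0,-0.2,0,0,0,0,0,0,0,0,0]'; python3 -m jog '[-0.04,0,-0.06,0,0,0,0,0,0,0,0,0]';python3 -m jog '[0,0,-0.06,0,0,0,0,0,0,0,0,0]'
```

```text
clock: 34.08
ee_pos: [0.4773, -0.2059, 0.0382]
tcp_rot: [-3.141, -0.0, 1.724]
ft_force: [0.4, 0.1, 0.5]
opening: 0.0174
clock: 34.33
ee_pos: [0.4763, -0.206, 0.0367]
tcp_rot: [-3.141, -0.0, 1.724]
ft_force: [0.8, -0.4, 0.3]
opening: 0.0179
clock: 34.58
ee_pos: [0.4765, -0.206, 0.0353]
tcp_rot: [-3.142, 0.0, 1.724]
ft_force: [-1.0, -0.4, -0.7]
opening: 0.0177
```

```bash
python3 -m jog '[0,0,-0.05,0,0,0,0,0,0,0,0,0]'; python3 -m jog '[0,0,-0.04,0,0,0,0,0,0,0,0,0]'
```

```text
clock: 34.83
ee_pos: [0.4766, -0.2061, 0.0351]
tcp_rot: [3.141, 0.0, 1.724]
ft_force: [-1.6, 0.1, 8.6]
opening: 0.0176
clock: 35.08
ee_pos: [0.4766, -0.2061, 0.0351]
tcp_rot: [3.141, 0.001, 1.724]
ft_force: [-3.6, 1.4, 14.4]
opening: 0.0175
```

```bash
python3 -m jog '[0,0,0.05,0,0,0,0,0,0,0,0,0,0,0,0.5,0,0,0,1,0,0,0,1,0,0,0,1,0,0,0,1,0,0,0,1,0,0,0,1,0]' 0.25
python3 -m jog '[0.76,0.21,0,0,0.76,0.21,0,0,0.76,0.21,0,0,0.76,0.21,0,0,0.76,0.21,0,0,0.76,0.21,0,0,0.76,0.21,0,0,0.76,0.21,0,0,0,0,0,0,0,0,0,0]' 0
python3 -m jog '[0,0,-1,0,0,0,-1,0,0,0,-1,0,0,0,-1,0,0,0,-1,0,0,0,-0.7,0,0,0,-0.2,0,0,0,0,0,0,0,0,0]'
```

```text
clock: 35.92
ee_pos: [0.4761, -0.2058, 0.1976]
tcp_rot: [-3.141, -0.001, 1.724]
ft_force: [-0.1, 0.9, 0.3]
opening: 0.0319
clock: 36.75
ee_pos: [0.6286, -0.1631, 0.1956]
tcp_rot: [-3.14, -0.001, 1.726]
ft_force: [-0.2, -0.1, 0.7]
opening: 0.0425
clock: 37.5
ee_pos: [0.6285, -0.1646, 0.05]
tcp_rot: [3.141, 0.001, 1.724]
ft_force: [0.6, 0.5, 1.8]
opening: 0.0426
```

```bash
python3 -m jog '[0,0,0,0,0,0,0,0,0,0,0,0,0,0,0,0,0,0,0,0]' 1 40
python3 -m jog '[0,0,0.5,0,0,0,1,0,0,0,1,0,0,0,1,0,0,0,1,0,0,0,0,0,0,0,0,0]'
python3 -m jog '[-0.4,0.1,0,0,-0.9,0.1,0,0,-0.9,0.2,0,0,-0.9,0.2,0,0,-0.9,0.2,0,0,-0.9,0.3,0,0,-0.9,0.3,0,0,-0.84,0.3,0,0,0,0,0,0,0,0,0,0]'
python3 -m jog '[0,0,-1,0,0,0,-1,0,0,0,-1,0,0,0,-0.5,0,0,0,-0.1,0,0,0,0,0,0,0,0,0]'
```

```text
clock: 37.92
ee_pos: [0.6295, -0.1645, 0.0511]
tcp_rot: [3.139, 0.001, 1.724]
ft_force: [-0.4, -0.5, 6.0]
opening: 0.0197
clock: 38.5
ee_pos: [0.6293, -0.164, 0.1638]
tcp_rot: [3.138, 0.001, 1.725]
ft_force: [-0.7, 0.6, -2.5]
opening: 0.0198
clock: 39.33
ee_pos: [0.4605, -0.1209, 0.1608]
tcp_rot: [-3.138, -0.001, 1.725]
ft_force: [0.3, -0.7, -1.4]
opening: 0.0195
clock: 39.92
ee_pos: [0.4635, -0.1217, 0.072]
tcp_rot: [3.141, 0.0, 1.724]
ft_force: [0.3, -0.5, -1.8]
opening: 0.02
```

```bash
python3 -m jog '[-0.04,0.03,-0.2,0,0,0,0,0,0,0,0,0]'; python3 -m jog '[0,0,-0.08,0,0,0,0,0,0,0,0,0]';python3 -m jog '[0,0,-0.06,0,0,0,0,0,0,0,0,0]';python3 -m jog '[0,0,-0.04,0,0,0,0,0,0,0,0,0]'
```

```text
clock: 40.17
ee_pos: [0.4617, -0.1207, 0.0672]
tcp_rot: [3.141, 0.0, 1.724]
ft_force: [-0.2, -0.2, -0.9]
opening: 0.0198
clock: 40.42
ee_pos: [0.4615, -0.1208, 0.0649]
tcp_rot: [3.141, 0.0, 1.724]
ft_force: [-0.8, -0.2, -1.3]
opening: 0.0196
clock: 40.67
ee_pos: [0.4614, -0.1207, 0.0632]
tcp_rot: [-3.141, -0.0, 1.724]
ft_force: [0.2, -0.2, -1.9]
opening: 0.0197
clock: 40.92
ee_pos: [0.4614, -0.1207, 0.0622]
tcp_rot: [-3.141, -0.0, 1.724]
ft_force: [-0.4, 0.2, -1.2]
opening: 0.02
```

```bash
python3 -m jog '[0,0,-0.05,0,0,0,0,0,0,0,0,0]'; python3 -m jog '[0,0,-0.02,0,0,0,0,0,0,0,0,0]'
```

```text
clock: 41.17
ee_pos: [0.4616, -0.1208, 0.062]
tcp_rot: [3.141, 0.0, 1.724]
ft_force: [-1.7, 0.4, 7.7]
opening: 0.0199
clock: 41.42
ee_pos: [0.4616, -0.1208, 0.062]
tcp_rot: [3.141, 0.0, 1.724]
ft_force: [-3.3, 0.1, 11.7]
opening: 0.0198
```

```bash
python3 -m jog '[0,0,0.05,0,0,0,0,0,0,0,0,0,0,0,0.5,0,0,0,1,0,0,0,1,0,0,0,1,0,0,0,1,0,0,0,1,0]' 0
python3 -m jog '[0.85,-0.46,0,0,0.85,-0.46,0,0,0.85,-0.46,0,0,0.85,-0.46,0,0,0.85,-0.46,0,0,0.85,-0.46,0,0,0.85,-0.46,0,0,0.83,-0.43,0,0,0,0,0,0,0,0,0,0]'
python3 - <<'E'
from h import *
c=cam("wrist"); save(c,"w8.png")
print([(round(d["confidence"],2),[int(x) for x in d["bbox"]]) for d in robot.recognise("wrist","stamp")[:4]])
print(proj(c,(.6335,-.2107,.078)),ray(c,273,210,.078))
E
```

```text
clock: 42.17
ee_pos: [0.4611, -0.1207, 0.2003]
tcp_rot: [-3.141, -0.0, 1.724]
ft_force: [0.7, -1.0, -1.3]
opening: 0.0423
clock: 43.0
ee_pos: [0.6309, -0.2123, 0.1979]
tcp_rot: [-3.14, -0.001, 1.724]
ft_force: [-0.4, 0.5, -0.8]
opening: 0.0427
[(0.69, [253, 173, 32, 43])]
[276.39428458 203.59565938] [ 0.63171877 -0.21606729  0.078     ]
```

View pics/w8.png

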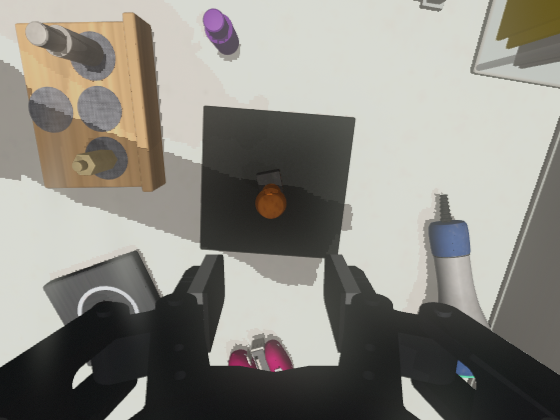

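```bash
python3 -m jog '[-0.06,0,-0.9,0,0,0,-1,0,0,0,-1,0,0,0,-1,0,0,0,-1,0,0,0,-0.8,0,0,0,-0.2,0,0,0,0,0,0,0,0,0]'
python3 -m jog '[0,0,0,0,0,0,0,0,0,0,0,0,0,0,0,0,0,0,0,0]' 1 40
python3 -m jog '[0,0,0.5,0,0,0,1,0,0,0,1,0,0,0,1,0,0,0,1,0,0,0,0,0,0,0,0,0]'
```

```text
clock: 43.85
ee_pos: [0.6298, -0.2118, 0.0529]
tcp_rot: [3.14, 0.0, 1.725]
ft_force: [0.1, 0.4, -0.1]
opening: 0.0426
clock: 44.27
ee_pos: [0.6307, -0.2123, 0.054]
tcp_rot: [3.138, 0.002, 1.724]
ft_force: [-0.3, 0.5, 6.7]
opening: 0.0211
clock: 44.85
ee_pos: [0.6305, -0.2123, 0.1668]
tcp_rot: [3.138, 0.002, 1.724]
ft_force: [0.2, 0.4, -1.4]
opening: 0.0213
```

```bash
python3 -m jog '[-0.4,0.1,0,0,-0.9,0.2,0,0,-0.9,0.2,0,0,-0.9,0.2,0,0,-0.9,0.2,0,0,-0.9,0.2,0,0,-0.9,0.2,0,0,-0.9,0.2,0,0,-0.9,0.2,0,0,-0.52,0,0,0]'
python3 -m jog '[0,0,0,0,0,0,-1,0,0,0,-1,0,0,0,-1,0,0,0,-0.6,0,0,0,-0.2,0,0,0,0,0,0,0,0,0,0,0,0,0]'; python3 -m jog '[0,0,-0.08,0,0,0,0,0,0,0,0,0]'
```

```text
clock: 45.68
ee_pos: [0.4223, -0.1679, 0.1631]
tcp_rot: [-3.136, -0.003, 1.725]
ft_force: [-0.4, -0.7, -0.2]
opening: 0.0208
clock: 46.43
ee_pos: [0.4274, -0.1697, 0.07]
tcp_rot: [3.14, 0.001, 1.724]
ft_force: [0.2, -0.5, -0.3]
opening: 0.0215
clock: 46.68
ee_pos: [0.4268, -0.1696, 0.0678]
tcp_rot: [3.141, 0.001, 1.724]
ft_force: [-0.1, 0.5, -0.5]
opening: 0.0213
```

```bash
python3 -m jog '[0,0,-0.08,0,0,0,0,0,0,0,0,0]'; python3 -m jog '[0,0,-0.04,0,0,0,0,0,0,0,0,0]'; python3 -m jog '[0,0,-0.03,0,0,0,0,0,0,0,0,0]'
```

```text
clock: 46.93
ee_pos: [0.4264, -0.1695, 0.0653]
tcp_rot: [-3.141, -0.0, 1.724]
ft_force: [-0.0, -0.2, -0.1]
opening: 0.0211
clock: 47.18
ee_pos: [0.4266, -0.1695, 0.065]
tcp_rot: [3.141, 0.0, 1.724]
ft_force: [-1.7, -1.0, 5.9]
opening: 0.0212
clock: 47.43
ee_pos: [0.4266, -0.1696, 0.0649]
tcp_rot: [3.141, 0.001, 1.724]
ft_force: [-2.5, 0.8, 12.2]
opening: 0.0212
```

```bash
python3 -m jog '[0,0,0.05,0,0,0,0,0,0,0,0,0,0,0,0.6,0,0,0,1,0,0,0,1,0,0,0,1,0,0,0,1,0,0,0,1,0,0.3,0.1,1,0]' 0
python3 -m jog '[1,0.22,0,0,0,0,0,0,0,0,0,0]' -1
python3 -m jog '[0,0,0,0,0,0,0,0]' -1
python3 - <<'E'
from h import *
c=cam("wrist"); d=dict(np.load("w1.npz"))
cv2.imwrite("pics/cmp.png",np.hstack([cv2.resize(x["pixels"][90:280,190:350,::-1],None,fx=2.5,fy=2.5,interpolation=2) for x in (d,c)]))
print(d["pose"][:3,3],c["pose"][:3,3])
for t in ["pin_shaft","loupe","hex_standoff","stamp"]:
    print(t,[(round(q["confidence"],2),[int(x) for x in q["bbox"]]) for q in robot.recognise("wrist",t)[:4]])
c=cam("scene"); save(c,"fin.png",(140,150,320,170),2.5)
E
```

```text
clock: 48.27
ee_pos: [0.4322, -0.1675, 0.2307]
tcp_rot: [-3.139, -0.0, 1.723]
ft_force: [0.4, -0.1, -0.2]
opening: 0.0429
clock: 48.52
ee_pos: [0.4596, -0.1608, 0.2296]
tcp_rot: [3.142, -0.0, 1.726]
ft_force: [-0.6, -0.3, 0.5]
opening: 0.077
clock: 48.68
ee_pos: [0.4576, -0.1616, 0.2289]
tcp_rot: [-3.139, -0.001, 1.724]
ft_force: [-1.0, -0.0, 1.1]
opening: 0.0854
[ 0.45022484 -0.09780954  0.37499485] [ 0.44921745 -0.09797067  0.37223453]
pin_shaft [(0.84, [273, 134, 23, 22]), (0.78, [384, 120, 47, 22]), (0.62, [145, 105, 45, 26])]
loupe []
hex_standoff [(0.81, [278, 222, 19, 27])]
stamp [(0.7, [221, 171, 33, 43])]
```

View pics/cmp.png

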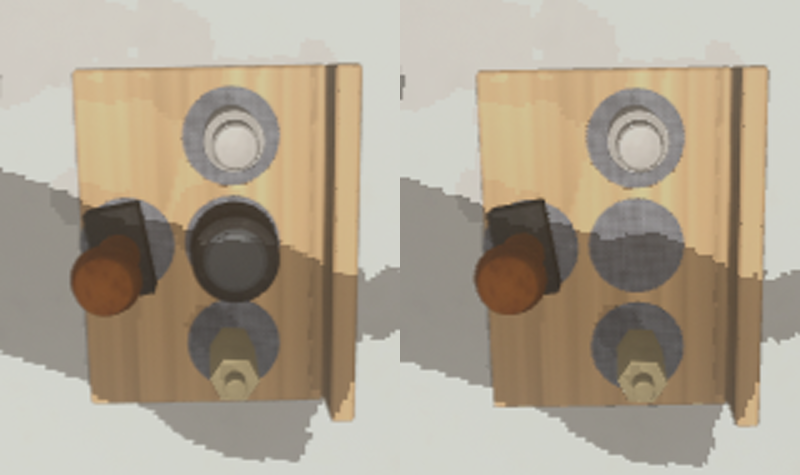

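View pics/fin.png

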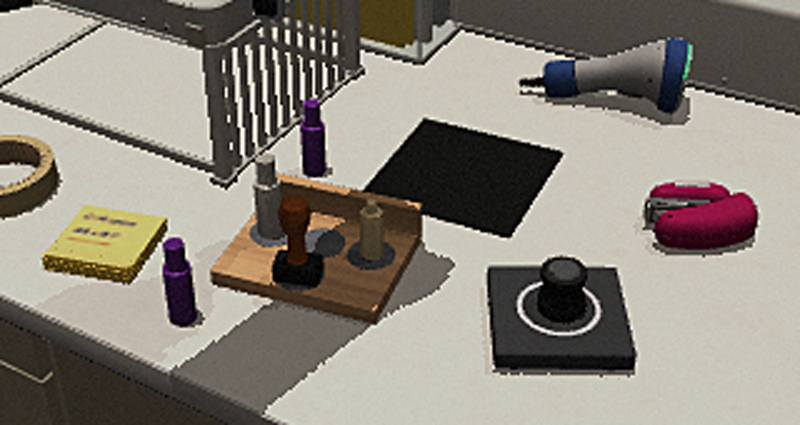

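The before and after crops match to within a few pixels. The loupe is centred in the ring and the bystanders haven't moved, so I'm handing in.

```bash
python3 -c "
from workcell import robot
print(robot.hand_in())"
```

```text
the job is handed in; nothing more can be done
None
```

I moved the stamp, grey shaft and stand-off to the mat, then stood the loupe in the ring. After that I put the stand-off, shaft and stamp back on their own spots. I handed the job in at about 49 s of the allowed 128 s; no verdict was reported.

**Three things on the stand:** in the last wrist picture, next to the first, all three stand upright on their spots, within about 2–3 mm of where they began. The stamp's foot is turned as it was.

**Loupe:** seen from above, it is centred in the ring to within about a pixel. The last scene picture shows it upright.

**Surroundings:** the stapler and sticky notes look unmoved, and both purple look-alikes were left alone.

**Off the plan:** the stamp stood about 4 mm off its aimed position on the mat. I corrected for this when picking it up again. No other check failed or disagreed.

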